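# Load-test a slide-on battery pack at the third step of the spring-return switch

### The arm

A 6-joint arm with a two-finger parallel gripper is mounted at the origin on a cart in front of the work surface, level with it; the furniture and walls round the work are solid. World frame = base frame: x ahead of the robot, y to its left, z up, the work surface at z = 0. Lengths are in m, angles in degrees, forces in N, time in s.
With the tool pointing down it reaches from about 0.375 to 0.9 m from the base axis. Payload 3.1 kg.
Tool frame: the origin (TCP) lies midway between the tips of the shut fingers; the grasp point (between the pads) lies 19 mm behind it; z points along the fingers, y is the line along which they close (so a half turn about z gives the same grasp; the last joint's range is limited). The gripper opens to 87 mm and grips with 3 to 60 N. Pads are 19 mm wide; open, the fingers measure 117 mm over their backs; the gripper's body (75 mm by 190 mm) begins 51 mm behind the grasp point.
Start: joints at [-83.68, 30.224, 82.088, -0, 67.689, -10.227], TCP at [0.178, -0.599, 0.223] pointing down, gripper open.
Joint ranges: [-176.69, 176.69], [-43.24, 126.21], [12.49, 139.97], [-82, 262], [0, 151.66], [-163.58, 163.58]. Speed limits (degrees/s): [159.86, 159.86, 180, 180, 180, 180].

### API

Orientations are given as a 3x3 rotation matrix whose columns are the frame's x, y, z axes.
In Python, from rig import bot gives the robot as it stands.
- The arm moves only by the tool advance, called after "Emit:" as name([rows], argument=value, ...), one row to a line, values as JSON. Schema: {"type":"object","properties":{"moves":{"type":"array","items":{"type":"array","items":{"type":"array","items":{"type":"number"},"minItems":7,"maxItems":7},"minItems":1,"maxItems":20},"minItems":1,"maxItems":1},"only":{"type":"string"},"quiet":{"type":"boolean"},"lines":{"type":"string"}},"required":["moves"],"additionalProperties":false}. moves is a list that holds a single list of rows (three levels of brackets), with 1 to 20 rows, each of 7 numbers: dx, dy, dz in a scale on which 1.0 is 0.75 m, then a rotation vector rx, ry, rz in shares of 180 degrees (1.0 is 180 degrees), then the opening from 0.0 (shut) to 1.0 (fully open); each row is the pose to reach, as a shift and turn from the pose commanded when the call began, along the tool's axes at that moment; what a row does not reach only later rows make up. A row lasts 1/10 s, in which the tool goes at most 0.05 m and 8.59 degrees, less where a joint would pass 70% of its speed; a pose out of reach is approached as far as the arm can. The fingers move at their own pace and stop on an object; the grip force is fixed at half the most. Time passes only in rows, so rows that do not move let the fingers close. The tool returns the time, the measured TCP pose, the force, the opening and the grip force at its end. only (a regular expression) keeps the lines of the reply that match it, lines (a string "A,B") keeps lines A to B, and quiet returns only ok. A shift or turn number past 1, either way, is cut back to 1. Input that does not fit is refused with a message, and nothing moves.
- bot.read_state(): the state, without advancing time (a new reading comes with each control period).
- bot.capture(name): name is "scene" or "top"; returns a dict with "color" (400x640x3 uint8, red, green, blue), "K" (3x3 intrinsics, pixels), "view" (4x4, takes a point from world to camera coordinates). Camera axes: x right, y up, looking along -z (the intrinsics and any distortion apply to the point x, -y, -z); pixel columns grow to the right and rows downward; lengths in m; the calibration is good to about 2 mm. A picture is of the moment at which its call begins. There is no depth.
- bot.hand_in(): hands the job in; it is judged then, once.
The state is a dict: "time_s": time; "joint_positions": joint angles; "qvel": joint speeds; "tau": joint torques, N m; "position": TCP position; "tcp_rot": TCP orientation; "force": force on the tool from outside, world axes, zero at the start; "moment": the same for the moment, N m; "opening": opening from 0.0 (shut) to 1.0 (fully open); "grasp_force": force on a finger pad.
Only numpy, scipy, OpenCV 4.12 (cv2) and the standard library are available. Lean on these libraries where they do the work, as an engineer would, in place of code of your own. Each camera call takes 0.05 s, during which the arm holds its last target. There are 200 camera calls.

### The job

Test the cordless-tool battery pack under full load: set it on the tester's bay, slide it along the rail, contact end first, fully home until the latch clicks, and let go of it. Only then turn the spring-return load switch clockwise past its first two clicks to the third (three pips) and hold it there against its spring; leave the switch at rest until the pack is latched, because the contacts must not mate under load, and do not disturb the things lying around. Finish while still holding the switch at the third step: it flies back to rest when let go.

Things in the scene. Friction and masses are not known exactly. Their poses are not given: they have to be found in the camera images.
- tester: Battery load tester, 190 (x) x 230 (y) mm, screwed down. Origin: centre of its underside on the bench; +x from its front to its back, z up. y = 0 to 115: open bay, a flat deck 30 mm high with a T-rail along x at y = 55. y = -115 to -8: console 55 mm high, the switch knob at x = -30, y = -62; behind it (x = 35 to 89) a finned block 85 mm high.
- rail_mouth (a point): Open front end of the T-rail, on its centre line at deck height (tester x = 13, y = 55, z = 30 mm). Flange 36.6 mm wide, underside 6.2 and top 12.5 mm above the deck; its nose tapers to 25 x 2.4 mm over the first 14 mm. The deck in front of it (108 mm long in -x) is bare: the pack can be set down there and pushed in +x. Axes as the tester's.
- shoe_home (a point): Where the pack's origin lies when fully home, on the deck (tester x = 29, y = 55, z = 30 mm); axes as the tester's, the pack's x along this x. Its leading face then touches the rear block (x = 75 to 95, 68 mm above the bench, with a black release button up to 77 mm). Set down clear of the rail, the pack's origin is at least 65 mm in front (-x) of this point.
- pack: Grey and black slide-on battery pack, 92 (x) x 56 (y) x 47 (z) mm, 0.25 to 0.5 kg, lying right way up on the bench left or right of the tester. Origin: centre of its underside; +x to its leading end (three dark contact slots; the trailing end has four tiny clear lenses). Grip the flat sides across y. Play on the rail: 1.7 mm sideways each way and upward; enters up to 4 mm off sideways.
- latch (a joint): Sprung latch tooth in the rail, moving down (m): 0 = up, about 0.002 to 0.004 while the pack's leading end rides over it over the last 25 mm or so (push 3 to 12 N), back within 0.001 of 0 with a click when the pack is home; then the pack can draw back only about 1.5 mm. The black button on the rear block moves with it and would release the pack.
- load_switch (a joint): Spring-return load switch, rad turned clockwise seen from above: 0 = rest (long white mark), clicks at about 0.4 (one pip), 0.8 (two pips) and 1.2 (three pips, the third step), end stop at 1.28. The spring always drives it back to 0: about 0.07 N m at rest, 0.2 at the third step, up to 0.25 going over a click.
- knob: Black pointer knob on a vertical axis: round skirt 50 mm across up to 67 mm above the bench; on it an upright grip bar 58 (x) x 13 (y) mm, from 67 to 94 mm above the bench. Origin: on the axis at the console top (z = 55 mm); +x along the bar to the pointer end (aluminium line), at rest 0.6 rad counter-clockwise of the tester's +x, at the third step 0.6 rad clockwise of it.
- knob_grip (a point): Point to grip on the knob: on its axis, 85 mm above the bench, 9 mm below the top of the bar. Axes as the knob's; pinch the bar across y (13 mm) from above and turn about this axis.
- screw_box: Bystander: carton of screws, 68 x 96 x 46 mm, on the other side of the tester from the pack. Origin: centre of its underside. Not to be moved.
- sanding_block: Bystander: cork sanding block, 64 x 111 x 30 mm, behind left. Origin: centre of its underside. Not to be moved.
- pliers: Bystander: pliers lying flat, 170 x 63 x 12 mm, behind right. Origin: centre of its underside. Not to be moved.

How it is judged:
By the outcome, as a careful person would: the job done as asked, in the order asked, and still so for the second after the job is handed in, while the arm keeps its last pose, push and grip.
It also fails if it takes over 59 s, if anything falls off the work surface, if the arm or the gripper's body presses on something with over 40 N, if the wrist force passes 120 N, or if a joint passes its speed limit or range.

## Working session

There is one attempt and no reset: what is moved stays moved. The work goes in short steps, Python scripts to look and compute and a tool call to move; the robot and the scene stay as the last step left them, time stands still between calls to the robot, and variables do not carry over. Pictures are saved under pics/ and viewed, at most 10 in all, crops included, and the job is handed in when it is done.

```bash
mkdir -p pics; ls; python3 - <<'E'
from rig import bot
import cv2,numpy as np
for n in("scene","top"):
    c=bot.capture(n); cv2.imwrite(f"pics/{n}0.png",c["color"][:,:,::-1]); print(n,c["K"],c["view"],[k for k in c])
s=bot.read_state();print(s)
E
```

```text
pics
rig.py
scene [[424.15314116   0.         330.97150598]
 [  0.         424.15314116 190.35241728]
 [  0.           0.           1.        ]] [[-0.66122794 -0.75010595  0.01089368  0.36801634]
 [ 0.34815471 -0.29397529  0.89014989 -0.26871739]
 [-0.66450425  0.59238467  0.4555376  -0.71159958]
 [ 0.          0.          0.          1.        ]] ['color', 'K', 'view']
top [[401.5034621    0.         322.77740929]
 [  0.         401.5034621  203.09522963]
 [  0.           0.           1.        ]] [[-0.02250932 -0.99974432  0.00214943  0.01553283]
 [ 0.99723004 -0.02230015  0.07095739 -0.57769633]
 [-0.07089132  0.00374068  0.99747703 -1.17197835]
 [ 0.          0.          0.          1.        ]] ['color', 'K', 'view']
{'time_s': 0.1, 'joint_positions': array([-8.36821746e+01,  3.02730084e+01,  8.21510412e+01, -1.21038093e-03,
        6.76893783e+01, -1.02258834e+01]), 'qvel': array([ 2.75235458e-02, -1.88755295e-01, -1.27997685e-01, -4.61171511e-06,
        3.17970871e-02,  1.36729029e-01]), 'tau': array([-3.17106415e-04, -4.40983629e+01, -1.77150893e+01,  6.35072985e-02,
        5.34246024e-02, -4.33652815e-05]), 'position': array([ 0.17792804, -0.59843049,  0.22166518]), 'tcp_rot': array([[ 9.58600541e-01,  2.84754185e-01, -2.37277015e-04],
       [ 2.84754090e-01, -9.58598584e-01,  1.96551552e-03],
       [ 3.32235359e-04, -1.95170984e-03, -9.99998040e-01]]), 'force': array([-0.0274294 ,  0.07443108, -0.51457312]), 'moment': array([0.03206772, 0.01509528, 0.00510511]), 'grasp_force': 0.0, 'opening': 0.9999851372037246}
```

View pics/top0.png

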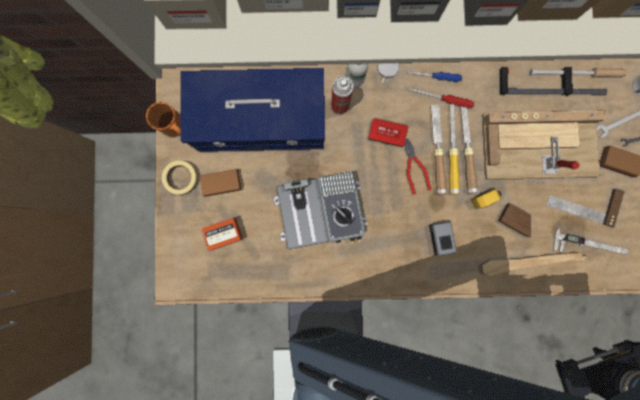

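View pics/scene0.png

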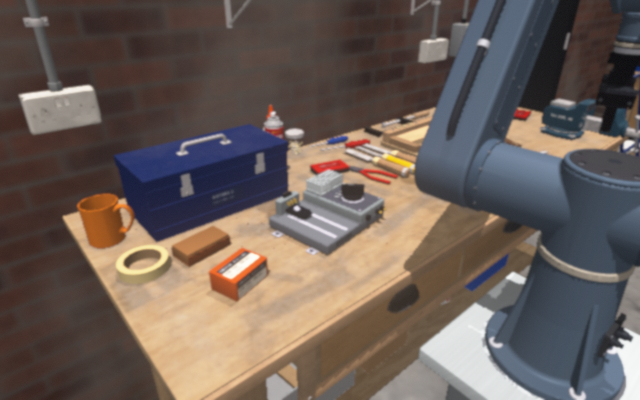

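The top view shows the tester around (322,210), the pack at (443,238), the carton at (222,233) and the pliers at (417,170). In the scene view the arm hides the pack. I'll enlarge the top view.

```bash
python3 - <<'E'
import cv2
i=cv2.imread("pics/top0.png")
a=cv2.resize(i[165:255,270:370],None,fx=6,fy=6,interpolation=cv2.INTER_CUBIC) 
b=cv2.resize(i[215:263,425:463],None,fx=5,fy=5,interpolation=cv2.INTER_CUBIC)
import numpy as np
o=np.zeros((540,800,3),np.uint8);o[:540,:600]=a;o[:240,605:795]=b
cv2.imwrite("pics/crop1.png",o)
E
```

```text
(no output)
```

View pics/crop1.png

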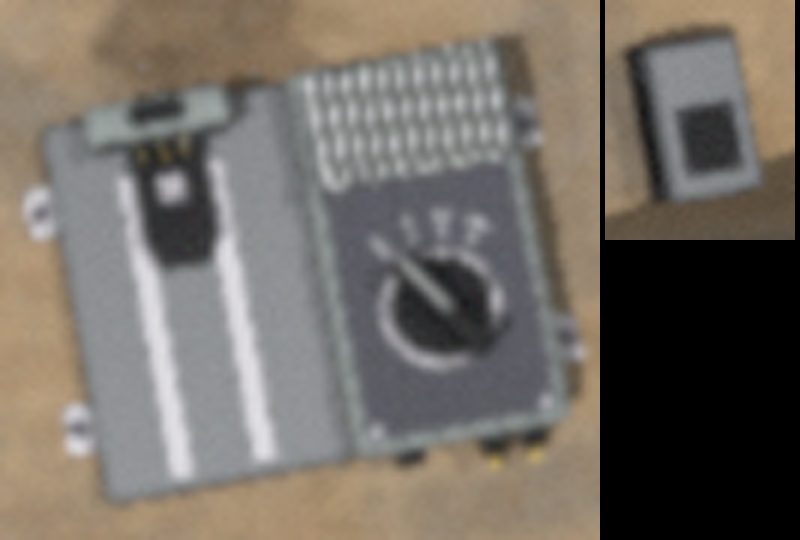

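Crop readings (tester ×6, offset 270,165; pack ×5, offset 425,215):
- **Deck front-left corner:** (112,500).
- **Console front-left corner:** (358,450).
- **Knob:** (441,307), with its pointer towards (375,242).
- **Stripe mid-points:** (221,469) and (170,170).
- **Pack top corners:** (645,42), (733,33), (758,188) and (665,200), with a dark label near the front end.

Next I'll fit the poses.

```bash
cat > h.py <<'E'
import numpy as np
from scipy.optimize import least_squares
V=np.array([[-0.02250932,-0.99974432,0.00214943,0.01553283],[0.99723004,-0.02230015,0.07095739,-0.57769633],[-0.07089132,0.00374068,0.99747703,-1.17197835],[0,0,0,1]])
KT=(401.5034621,322.77740929,203.09522963)
VS=np.array([[-0.66122794,-0.75010595,0.01089368,0.36801634],[0.34815471,-0.29397529,0.89014989,-0.26871739],[-0.66450425,0.59238467,0.4555376,-0.71159958],[0,0,0,1]])
KS=(424.15314116,330.97150598,190.35241728)
def proj(P,cam="top"):
    v,k=(V,KT) if cam=="top" else (VS,KS)
    c=np.atleast_2d(P)@v[:3,:3].T+v[:3,3]
    return np.c_[k[1]-k[0]*c[:,0]/c[:,2],k[2]+k[0]*c[:,1]/c[:,2]]
def W(p,L):
    L=np.atleast_2d(L)/1000.;c,s=np.cos(p[2]),np.sin(p[2])
    return np.c_[p[0]+c*L[:,0]-s*L[:,1],p[1]+s*L[:,0]+c*L[:,1],L[:,2]]
def fit(L,px,p0):
    r=least_squares(lambda p:(proj(W(p,L))-px).ravel(),p0,x_scale=[.1,.1,1]);return r.x,r.fun.reshape(-1,2)
def src(d,f,off,o=(0,0)): return (np.array(d,float)-o+.5)/f-.5+off
E
python3 - <<'E'
from h import *
print("cams",-V[:3,:3].T@V[:3,3],-VS[:3,:3].T@VS[:3,3])
L=[(-95,115,30),(95,115,30),(-95,-8,55),(-95,-115,55),(-30,-62,67)]
px=src([(112,500),(47,128),(358,450),(570,408),(441,307)],6,(270,165))
p,r=fit(L,px,[.6,0,0]);print("tester",p,np.degrees(p[2]));print(r.round(2))
for l in ([(-60,55,30)],[(60,55,30)],[(13,55,36)]):print(((proj(W(p,l))-(270,165)+.5)*6).round(0))
print("home,knob,mouth",W(p,[(29,55,30),(-30,-62,85),(13,55,30)]))
L=[(46,28,47),(46,-28,47),(-46,-28,47),(-46,28,47)]
px=src([(645,42),(733,33),(758,188),(665,200)],5,(425,215),(605,0))
q,r=fit(L,px,[.5,-.3,0]);print("pack",q,np.degrees(q[2]));print(r.round(2));print(proj(W(q,L),"scene"))
E
```

```text
cams [0.49336268 0.00703014 1.20997992] [-0.13596303  0.61859566  0.55935007]
tester [0.55986793 0.01030869 0.16787836] 9.618721543086469
[[-0.46  0.42]
 [-1.41 -1.05]
 [ 0.01  0.95]
 [ 1.29  0.86]
 [ 0.52 -1.23]]
[[217. 409.]]
[[172. 169.]]
[[189. 262.]]
home,knob,mouth [[ 0.57927024  0.06938111  0.03      ]
 [ 0.54064933 -0.05583241  0.085     ]
 [ 0.56349517  0.06670765  0.03      ]]
pack [ 0.46803504 -0.34406537  0.09796767] 5.613134203452693
[[-0.77  0.04]
 [ 0.77 -0.48]
 [ 0.32  0.24]
 [-0.32  0.19]]
[[423.31444726 175.44432862]
 [433.55385861 169.68013129]
 [462.18920829 179.09054244]
 [452.36501449 185.42845989]]
```

Careful with the scale: shifts go in shares of 0.75 m and turns go in shares of 180 degrees. That gives: 0.303 m / 0.75 = 0.404, -0.064 m / 0.75 = -0.0853, 10.9 degrees / 180 = 0.0606.

Emit:
advance([
  [[0.404,-0.0853,0,0,0,0.0606,1],[0.404,-0.0853,0,0,0,0.0606,1],[0.404,-0.0853,0,0,0,0.0606,1],[0.404,-0.0853,0,0,0,0.0606,1],[0.404,-0.0853,0,0,0,0.0606,1],[0.404,-0.0853,0,0,0,0.0606,1],[0.404,-0.0853,0,0,0,0.0606,1],[0.404,-0.0853,0,0,0,0.0606,1]],
])

```text
time_s: 0.9
position: [0.4517, -0.4499, 0.222]
tcp_rot: [[0.995, 0.102, -0.001], [0.102, -0.995, 0.001], [-0.001, -0.001, -1.0]]
force: [-0.9, 0.2, 0.2]
opening: 0.999
grasp_force: 0.0
```

```bash
python3 - <<'E'
from rig import bot
import cv2,numpy as np
c=bot.capture("scene")["color"][:,:,::-1]; cv2.imwrite("pics/scene1.png",c)
s=bot.read_state(); print(s["position"],s["joint_positions"].round(1),s["time_s"])
o=np.zeros((600,800,3),np.uint8)
o[:,:400]=cv2.resize(c[140:215,415:465],None,fx=8,fy=8,interpolation=cv2.INTER_CUBIC)
o[:300,400:]=cv2.resize(c[130:280,240:440],None,fx=2,fy=2)[:,:400]
o[300:,400:]=cv2.resize(c,(400,250))[0:0] if 0 else 0
o[310:560,400:]=cv2.resize(c,(400,250))
cv2.imwrite("pics/crop2.png",o)
E
```

```text
[ 0.45016814 -0.4509986   0.22203617] [-55.1  31.2  80.2  -0.1  68.6  29.2] 0.95
```

View pics/crop2.png

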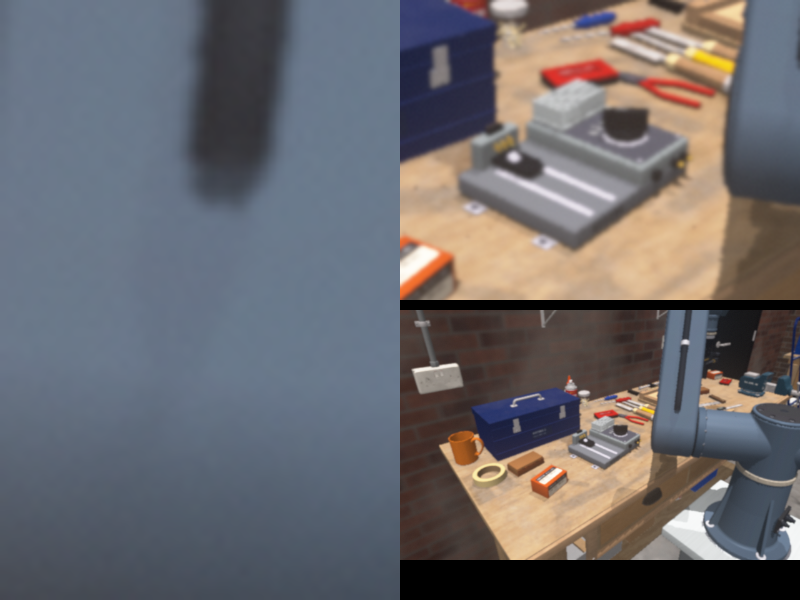

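The upper arm still hides the pack, which is behind it near (440,177). The tester is clear. The grasp is the same whichever end leads, so I'll grip and lift the pack first and look at its ends in the hand.

Scaled: 0.209 m / 0.75 = 0.2787, -0.1046 m / 0.75 = -0.1395.

Emit:
advance([
  [[0.0387,-0.1395,0.0667,0,0,0,1],[0.0387,-0.1395,0.0667,0,0,0,1],[0.0387,-0.1395,0.12,0,0,0,1],[0.0387,-0.1395,0.1733,0,0,0,1],[0.0387,-0.1395,0.2267,0,0,0,1],[0.0387,-0.1395,0.26,0,0,0,1],[0.0387,-0.1395,0.2787,0,0,0,1],[0.0387,-0.1395,0.2787,0,0,0,1],[0.0387,-0.1395,0.2787,0,0,0,0],[0.0387,-0.1395,0.2787,0,0,0,0],[0.0387,-0.1395,0.2787,0,0,0,0],[0.0387,-0.1395,0.2787,0,0,0,0],[0.0387,-0.1395,0.2787,0,0,0,0],[0.0387,-0.1395,0.2787,0,0,0,0]],
])

```text
time_s: 2.35
position: [0.4697, -0.346, 0.0146]
tcp_rot: [[0.995, 0.099, 0.002], [0.099, -0.995, -0.003], [0.002, 0.003, -1.0]]
force: [-0.7, -2.7, 4.8]
opening: 0.643
grasp_force: 29.7
```

Scaled: -0.399 m / 0.75 = -0.532, -0.185 m / 0.75 = -0.2467.

Emit:
advance([
  [[0,0,-0.0533,0,0,0,0],[0,0,-0.12,0,0,0,0],[0,-0.04,-0.1867,0,0,0,0],[-0.0133,-0.0933,-0.24,0,0,0,0],[-0.0133,-0.1533,-0.2467,0,0,0,0],[-0.0133,-0.2133,-0.2467,0,0,0,0],[-0.0133,-0.2733,-0.2467,0,0,0,0],[-0.0133,-0.3333,-0.2467,0,0,0,0],[-0.0133,-0.3933,-0.2467,0,0,0,0],[-0.0133,-0.4533,-0.2467,0,0,0,0],[-0.0133,-0.5067,-0.2467,0,0,0,0],[-0.0133,-0.532,-0.2467,0,0,0,0],[-0.0133,-0.532,-0.2467,0,0,0,0],[-0.0133,-0.532,-0.2467,0,0,0,0]],
])

```text
time_s: 3.75
position: [0.4187, 0.052, 0.198]
tcp_rot: [[0.995, 0.1, -0.002], [0.1, -0.995, 0.0], [-0.002, -0.0, -1.0]]
force: [0.5, 0.5, -5.3]
opening: 0.645
grasp_force: 29.7
```

```bash
python3 - <<'E'
from rig import bot
from h import *
import cv2
cv2.imwrite("pics/top2.png",bot.capture("top")["color"][:,:,::-1])
c=bot.capture("scene")["color"][:,:,::-1]; cv2.imwrite("pics/scene2.png",c)
s=bot.read_state(); P=s["position"];print(P,s["joint_positions"].round(1),s["time_s"])
u,v=proj(P,"scene")[0].astype(int);print(u,v)
o=cv2.resize(c[max(v-70,0):v+50,u-80:u+80],None,fx=5,fy=5,interpolation=cv2.INTER_CUBIC)
cv2.imwrite("pics/crop3.png",o)
E
```

```text
[0.41947922 0.05096851 0.19825393] [ -8.3  17.  111.4  -0.   51.6  76.1] 3.85
357 171
```

View pics/crop3.png

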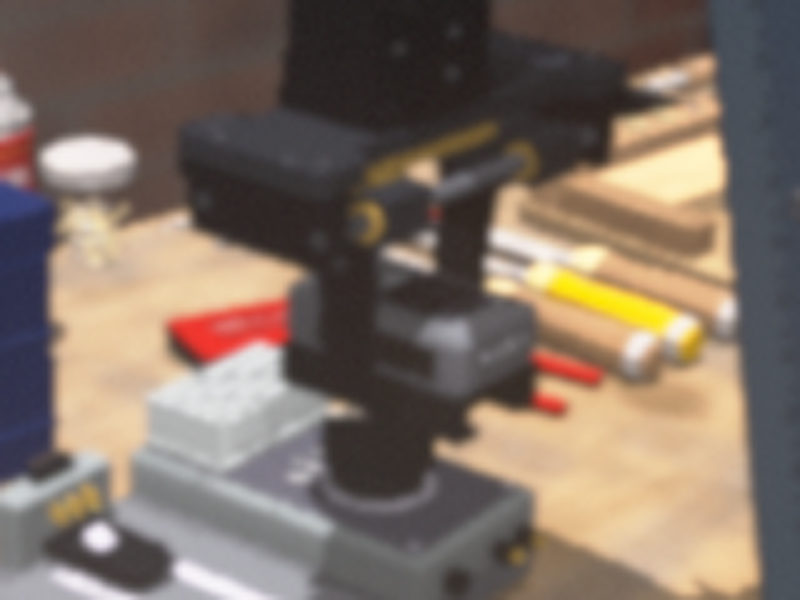

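The end facing the robot shows a row of small bright marks near (500,350) in the crop, which look like the lenses, so the leading end points +x. I'll confirm that in a larger crop, and use the clear scene view to refine the tester pose.

```bash
python3 - <<'E'
import cv2,numpy as np
a=cv2.imread("pics/scene0.png");b=cv2.imread("pics/scene2.png")
o=np.zeros((600,800,3),np.uint8)
o[:480,:600]=cv2.resize(a[170:250,265:385][:, :],None,fx=5,fy=6)[:480,:600] if 0 else cv2.resize(a[170:266,265:385],None,fx=5,fy=5,interpolation=cv2.INTER_CUBIC)
u,v=357-80+92,101+69
o[:240,605:795]=cv2.resize(b[v-12:v+12,u-10:u+9],None,fx=10,fy=10,interpolation=cv2.INTER_CUBIC)
cv2.imwrite("pics/crop4.png",o)
E
```

```text
(no output)
```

View pics/crop4.png

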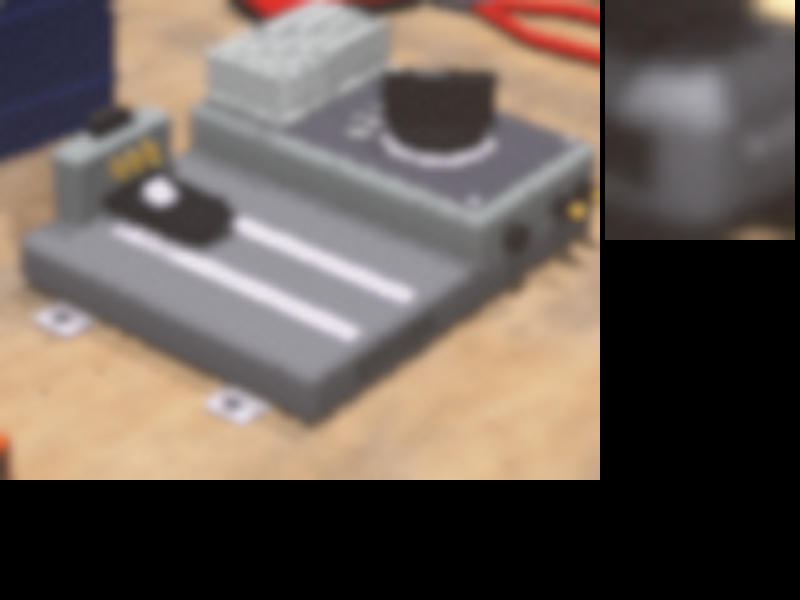

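The right-hand crop was cut badly. Scene tester readings (×5, offset 265,170):
- **Deck front-left corner:** top at (312,382), bottom at (312,425).
- **Deck back-left corner:** (24,238).
- **Console front corners:** (487,215) and (595,145).
- **Stripe ends:** (355,335), (412,297) and (115,228).

I'll fit both views together.

```bash
cat > tf.py <<'E'
from h import *
T=src([(112,500),(47,128),(358,450),(570,408),(441,307),(180,478),(263,460),(124,178),(216,163)],6,(270,165))
S=src([(312,382),(312,425),(24,238),(487,215),(595,145),(355,335),(412,297),(115,228)],5,(265,170))
def res(p,split=False):
    x1,x2,d=p[3:6]*1000
    LT=[(-95,115,30),(95,115,30),(-95,-8,55),(-95,-115,55),(-30,-62,67),(x1,55+d,30),(x1,55-d,30),(x2,55+d,30),(x2,55-d,30)]
    LS=[(-95,115,30),(-95,115,0),(95,115,30),(-95,-8,55),(-95,-115,55),(x1,55+d,30),(x1,55-d,30),(x2,55+d,30)]
    a=proj(W(p,LT))-T;b=proj(W(p,LS),"scene")-S
    return (a,b) if split else np.r_[a.ravel(),b.ravel()]
r=least_squares(res,[.56,.01,.16,-.085,.06,.02],loss="soft_l1",x_scale=[.1,.1,1,.1,.1,.01])
p=r.x
E
python3 - <<'E'
from tf import *
print(p,np.degrees(p[2]));a,b=res(p,1);print(a.round(1).tolist(),b.round(1).tolist())
print(W(p,[(29,55,30),(-30,-62,85)]))
J=r.jac;print(np.sqrt(np.diag(np.linalg.inv(J.T@J)))[:3])
E
```

```text
[ 0.55859106  0.01174635  0.16871973 -0.08845221  0.06049132  0.02209908] 9.666928266047725
[[-0.9, 0.9], [-1.9, -0.6], [-0.5, 1.4], [0.8, 1.3], [0.0, -0.8], [0.1, -0.1], [1.1, -0.0], [0.0, 0.1], [-0.6, -0.2]] [[0.2, -1.4], [0.1, 1.3], [-2.4, -1.0], [-1.7, 0.5], [1.1, -1.7], [0.0, -0.3], [0.4, -0.8], [0.5, -0.4]]
[[ 0.57794366  0.07083507  0.03      ]
 [ 0.53942811 -0.05441089  0.085     ]]
[0.00158158 0.00113163 0.00993584]
```

```bash
python3 - <<'E'
import re
t=open("tf.py").read()
t=t.replace("x1,x2,d=p[3:6]*1000","x1,x2,d,c=p[3:7]*1000;X=95-c;Y=115-c").replace("-95,","-X,").replace("(95,","(X,").replace("-115,","-Y,").replace(",115,",",Y,").replace(".06,.02]",".06,.02,.001]").replace(".1,.01]",".1,.01,.01]")
open("tf.py","w").write(t)
E
python3 - <<'E'
from tf import *
print(p,np.degrees(p[2]));a,b=res(p,1);print(a.round(1).tolist(),b.round(1).tolist())
print(W(p,[(29,55,30),(-30,-62,85),(13,55,30)]))
q=least_squares(lambda q:res(q)*np.r_[[1]*10,[3]*8,[1]*10,[3]*6],p,x_scale=[.1,.1,1,.1,.1,.01,.01]).x
print(q,np.degrees(q[2]));print(W(q,[(29,55,30),(-30,-62,85),(13,55,30)]))
# pack held, with lens-end crop
import cv2
b=cv2.imread("pics/scene2.png");cv2.imwrite("pics/crop5.png",cv2.resize(b[155:187,350:390],None,fx=14,fy=14,interpolation=cv2.INTER_CUBIC))
E
```

```text
[ 0.55720067  0.01155373  0.16471901 -0.08737053  0.06168132  0.02204909
  0.0030493 ] 9.43770403234502
[[-0.2, 0.0], [-0.5, 0.5], [-0.7, 0.9], [-0.4, 1.1], [0.1, -0.2], [-0.0, -0.1], [1.0, 0.1], [0.1, 0.0], [-0.5, -0.2]] [[0.3, -2.2], [0.2, 0.4], [-0.2, -1.0], [-2.4, 0.4], [-0.0, -1.4], [-0.1, -0.3], [0.3, -0.7], [0.5, -0.5]]
[[ 0.5767895   0.07056455  0.03      ]
 [ 0.53777319 -0.05452632  0.085     ]
 [ 0.56100607  0.06794095  0.03      ]]
[ 0.55640481  0.0120393   0.16142248 -0.08705987  0.06216424  0.0218849
  0.00291441] 9.248826794204387
[[ 0.57618807  0.07098523  0.03      ]
 [ 0.5367596  -0.05397635  0.085     ]
 [ 0.56039607  0.06841368  0.03      ]]
```

View pics/crop5.png

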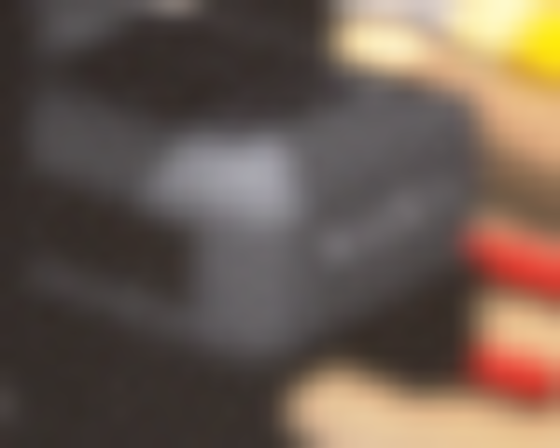

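The row of light dots at about (320–420, 200–245) is the lens end. It faces the robot, so the pack already has its leading end towards +x. I'll lower it onto the bay.

Scaled: 0.147 m / 0.75 = 0.196, 0.14 m / 0.75 = 0.1867, -3.5 degrees / 180 = -0.0194.

Emit:
advance([
  [[0.0533,0,0,0,0,-0.0083,0],[0.0933,0.0013,0.0133,0,0,-0.0194,0],[0.112,0.0013,0.04,0,0,-0.0194,0],[0.112,0.0013,0.0933,0,0,-0.0194,0],[0.112,0.0013,0.1467,0,0,-0.0194,0],[0.112,0.0013,0.1867,0,0,-0.0194,0],[0.112,0.0013,0.196,0,0,-0.0194,0],[0.112,0.0013,0.196,0,0,-0.0194,0],[0.112,0.0013,0.196,0,0,-0.0194,0]],
])

```text
time_s: 4.75
position: [0.5047, 0.0582, 0.0526]
tcp_rot: [[0.987, 0.158, 0.002], [0.158, -0.987, -0.0], [0.002, 0.001, -1.0]]
force: [0.3, 1.3, -4.0]
opening: 0.647
grasp_force: 29.7
```

```bash
python3 - <<'E'
from rig import bot
import numpy as np
s=bot.read_state();print(s["position"].round(4),np.degrees(np.arctan2(s["tcp_rot"][1,0],s["tcp_rot"][0,0])),s["force"])
E
```

```text
[0.5047 0.0582 0.0526] 9.090489251022351 [ 0.27892939  1.30726051 -3.97599599]
```

Scaled: 0.009 m / 0.75 = 0.012, 0.006 m / 0.75 = 0.008.

Emit:
advance([
  [[-0.0053,0,0,0,0,0,0],[-0.0053,0,0.008,0,0,0,0],[-0.0053,0,0.012,0,0,0,0],[-0.0053,0,0.012,0,0,0,0]],
])

```text
time_s: 5.15
position: [0.4998, 0.0583, 0.0445]
tcp_rot: [[0.987, 0.16, 0.002], [0.16, -0.987, -0.001], [0.002, 0.001, -1.0]]
force: [-2.7, 1.2, 10.3]
opening: 0.643
grasp_force: 29.8
```

```bash
python3 - <<'E'
from rig import bot
import cv2,numpy as np
t=bot.capture("top")["color"][:,:,::-1];c=bot.capture("scene")["color"][:,:,::-1]
o=np.zeros((600,800,3),np.uint8)
o[:400,:500]=cv2.resize(c[160:240,275:375],None,fx=5,fy=5,interpolation=cv2.INTER_CUBIC)
o[:400,500:]=cv2.resize(t[165:245,270:330],None,fx=5,fy=5,interpolation=cv2.INTER_CUBIC)
cv2.imwrite("pics/crop6.png",o)
s=bot.read_state();print(s["position"],s["force"])
E
```

```text
[0.49976223 0.05823068 0.04450346] [-1.69899898  0.06003214 10.31106335]
```

View pics/crop6.png

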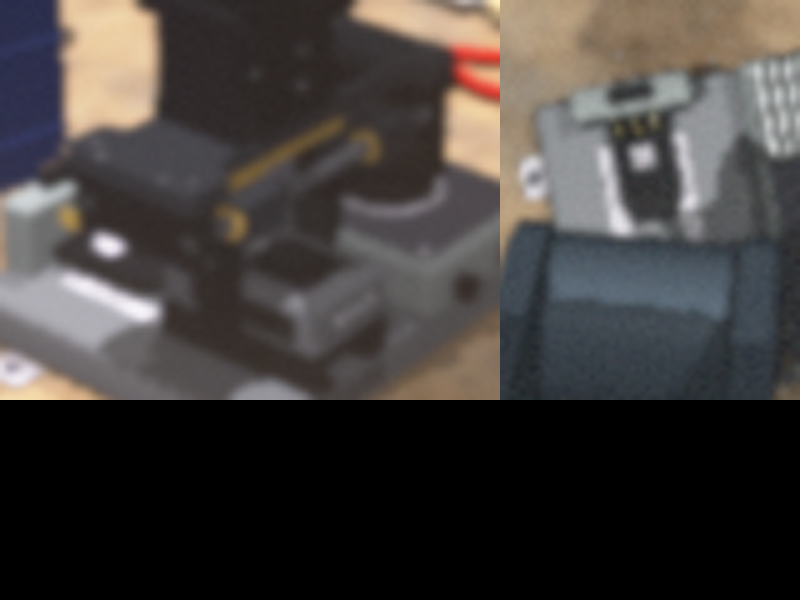

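The pack sits on the deck (z 44.5 mm, about 14 N down), square and on the rail line, with its lens end to the front. I'll ease the downward load and push in stages.

Scaled: 0.03 m / 0.75 = 0.04, 0.024 m / 0.75 = 0.032.

Emit:
advance([
  [[0,0,-0.0013,0,0,0,0],[0.0107,0,-0.0013,0,0,0,0],[0.0213,0,-0.0013,0,0,0,0],[0.032,0,-0.0013,0,0,0,0],[0.04,0,-0.0013,0,0,0,0],[0.04,0,-0.0013,0,0,0,0]],
])

```text
time_s: 5.85
position: [0.5217, 0.0636, 0.0443]
tcp_rot: [[0.987, 0.16, -0.015], [0.16, -0.987, 0.001], [-0.015, -0.003, -1.0]]
force: [-12.1, -1.5, 15.9]
opening: 0.641
grasp_force: 29.9
```

Scaled: -0.0015 m / 0.75 = -0.002.

Emit:
advance([
  [[0,0,-0.002,0,0,0,0],[0,0,-0.002,0,0,0,0],[0,0,-0.002,0,0,0,0]],
])

```text
time_s: 6.15
position: [0.53, 0.063, 0.045]
tcp_rot: [[0.987, 0.159, 0.002], [0.159, -0.987, 0.0], [0.002, 0.0, -1.0]]
force: [0.4, 0.4, -2.6]
opening: 0.643
grasp_force: 29.9
```

It was just friction: with the down-load eased it slid in freely. Continuing.

Scaled: 0.018 m / 0.75 = 0.024, 0.012 m / 0.75 = 0.016.

Emit:
advance([
  [[0.008,0,0,0,0,0,0],[0.016,0,0,0,0,0,0],[0.024,0,0,0,0,0,0],[0.024,0,0,0,0,0,0]],
])

```text
time_s: 6.55
position: [0.5491, 0.0659, 0.0451]
tcp_rot: [[0.987, 0.159, 0.004], [0.159, -0.987, -0.0], [0.003, 0.001, -1.0]]
force: [1.3, 0.1, -4.2]
opening: 0.642
grasp_force: 29.9
```

Scaled: 0.022 m / 0.75 = 0.0293, 0.018 m / 0.75 = 0.024.

Emit:
advance([
  [[0.008,0,0,0,0,0,0],[0.016,0,0,0,0,0,0],[0.024,0,0,0,0,0,0],[0.0293,0,0,0,0,0,0],[0.0293,0,0,0,0,0,0]],
])

```text
time_s: 7.05
position: [0.5605, 0.0684, 0.0444]
tcp_rot: [[0.987, 0.16, -0.018], [0.16, -0.987, -0.002], [-0.018, -0.001, -1.0]]
force: [-12.9, -5.7, 6.1]
opening: 0.641
grasp_force: 29.8
```

Scaled: 0.004 m / 0.75 = 0.0053, -0.0015 m / 0.75 = -0.002.

Emit:
advance([
  [[0,0,-0.0013,0,0,0,0],[0.0053,0,-0.002,0,0,0,0],[0.0053,0,-0.002,0,0,0,0]],
])

```text
time_s: 7.35
position: [0.5703, 0.0698, 0.0459]
tcp_rot: [[0.987, 0.159, -0.005], [0.159, -0.987, -0.0], [-0.005, -0.001, -1.0]]
force: [-3.8, -1.9, -4.7]
opening: 0.643
grasp_force: 29.8
```

Riding over the latch now. Pushing on.

Scaled: 0.01 m / 0.75 = 0.0133, 0.008 m / 0.75 = 0.0107.

Emit:
advance([
  [[0.0053,0,0,0,0,0,0],[0.0107,0,0,0,0,0,0],[0.0133,0,0,0,0,0,0],[0.0133,0,0,0,0,0,0]],
])

```text
time_s: 7.75
position: [0.5795, 0.0715, 0.0458]
tcp_rot: [[0.987, 0.159, -0.007], [0.159, -0.987, -0.0], [-0.007, -0.001, -1.0]]
force: [-6.9, -2.5, -3.0]
opening: 0.641
grasp_force: 29.8
```

Scaled: 0.008 m / 0.75 = 0.0107, 0.004 m / 0.75 = 0.0053.

Emit:
advance([
  [[0.0053,0,0,0,0,0,0],[0.0107,0,0,0,0,0,0],[0.0107,0,0,0,0,0,0]],
])

```text
time_s: 8.05
position: [0.5804, 0.0724, 0.0456]
tcp_rot: [[0.987, 0.161, -0.022], [0.161, -0.987, -0.001], [-0.022, -0.002, -1.0]]
force: [-17.0, -5.8, 7.4]
opening: 0.64
grasp_force: 30.0
```

Emit:
advance([
  [[0.0053,0,0,0,0,0,0],[0.0107,0,0,0,0,0,0],[0.0107,0,0,0,0,0,0]],
])

```text
time_s: 8.35
position: [0.5813, 0.0726, 0.0453]
tcp_rot: [[0.986, 0.163, -0.037], [0.163, -0.987, -0.003], [-0.037, -0.003, -0.999]]
force: [-27.1, -10.6, 15.8]
opening: 0.637
grasp_force: 30.0
```

Hard stop at x ≈ 0.581 m. I'll draw back gently to check the latch.

Scaled: -0.028 m / 0.75 = -0.0373, -0.026 m / 0.75 = -0.0347.

Emit:
advance([
  [[-0.0133,0,0,0,0,0,0],[-0.0267,0,0,0,0,0,0],[-0.0347,0,0,0,0,0,0],[-0.0373,0,0,0,0,0,0],[-0.0373,0,0,0,0,0,0]],
])

```text
time_s: 8.85
position: [0.5796, 0.0712, 0.0463]
tcp_rot: [[0.987, 0.157, 0.019], [0.157, -0.988, 0.002], [0.019, 0.001, -1.0]]
force: [12.0, 6.7, -20.3]
opening: 0.637
grasp_force: 30.0
```

It holds at 12 N of pull with under 2 mm of give, so it is latched. I'll relax, let go and rise.

Scaled: 0.008 m / 0.75 = 0.0107, 0.004 m / 0.75 = 0.0053.

Emit:
advance([
  [[0.0053,0,0,0,0,0,0],[0.0107,0,0,0,0,0,0],[0.0107,0,0,0,0,0,0]],
])

```text
time_s: 9.15
position: [0.5801, 0.0713, 0.0463]
tcp_rot: [[0.987, 0.159, 0.003], [0.159, -0.987, 0.0], [0.003, 0.0, -1.0]]
force: [2.3, 1.8, -10.9]
opening: 0.642
grasp_force: 30.0
```

Emit:
advance([
  [[0,0,0,0,0,0,0.84],[0,0,0,0,0,0,0.84],[0,0,0,0,0,0,0.84],[0,0,0,0,0,0,0.84],[0,0,-0.02,0,0,0,0.84],[0,0,-0.0533,0,0,0,0.84],[0,0,-0.1067,0,0,0,0.84],[0,0,-0.16,0,0,0,0.84],[0,0,-0.2,0,0,0,0.84],[0,0,-0.2,0,0,0,0.84]],
])

```text
time_s: 10.15
position: [0.5817, 0.0707, 0.202]
tcp_rot: [[0.987, 0.159, 0.011], [0.159, -0.987, -0.001], [0.011, 0.003, -1.0]]
force: [1.1, -0.5, 0.4]
opening: 0.836
grasp_force: 0.0
```

Scaled: 0.32 m / 0.75 = 0.4267, -0.18 m / 0.75 = -0.24, -34.6 degrees / 180 = -0.1922.

Emit:
advance([
  [[-0.24,0.4267,-0.0133,0,0,-0.1922,0.5],[-0.24,0.4267,-0.0133,0,0,-0.1922,0.5],[-0.24,0.4267,-0.0133,0,0,-0.1922,0.5],[-0.24,0.4267,-0.0133,0,0,-0.1922,0.5],[-0.24,0.4267,-0.0133,0,0,-0.1922,0.5],[-0.24,0.4267,-0.0133,0,0,-0.1922,0.5],[-0.24,0.4267,-0.0133,0,0,-0.1922,0.5],[-0.24,0.4267,-0.0133,0,0,-0.1922,0.5],[-0.24,0.4267,-0.0133,0,0,-0.1922,0.5]],
])

```text
time_s: 11.05
position: [0.4501, -0.2781, 0.2061]
tcp_rot: [[0.726, 0.687, 0.0], [0.687, -0.726, -0.002], [-0.001, 0.001, -1.0]]
force: [0.4, -0.6, 0.2]
opening: 0.505
grasp_force: 0.0
```

```bash
python3 - <<'E'
from rig import bot
import cv2,numpy as np
t=bot.capture("top")["color"][:,:,::-1];c=bot.capture("scene")["color"][:,:,::-1]
cv2.imwrite("pics/top7.png",t);cv2.imwrite("pics/scene7.png",c)
o=np.zeros((600,800,3),np.uint8)
o[:540,:600]=cv2.resize(t[165:255,270:370],None,fx=6,fy=6,interpolation=cv2.INTER_CUBIC)
o[:200,600:]=cv2.resize(c[165:235,275:345],(200,200),interpolation=cv2.INTER_CUBIC)
o[200:400,600:]=cv2.resize(c[165:215,325:375],(200,200),interpolation=cv2.INTER_CUBIC)
cv2.imwrite("pics/crop7.png",o)
s=bot.read_state();print(s["position"],s["force"],s["joint_positions"].round(1),np.degrees(np.arctan2(s["tcp_rot"][1,0],s["tcp_rot"][0,0])))
E
```

```text
[ 0.45054709 -0.27379113  0.20578475] [-0.49510258  0.13356135 -0.29405198] [-43.5  24.   97.1   0.   59.    2.9] 43.60066267288742
```

View pics/crop7.png

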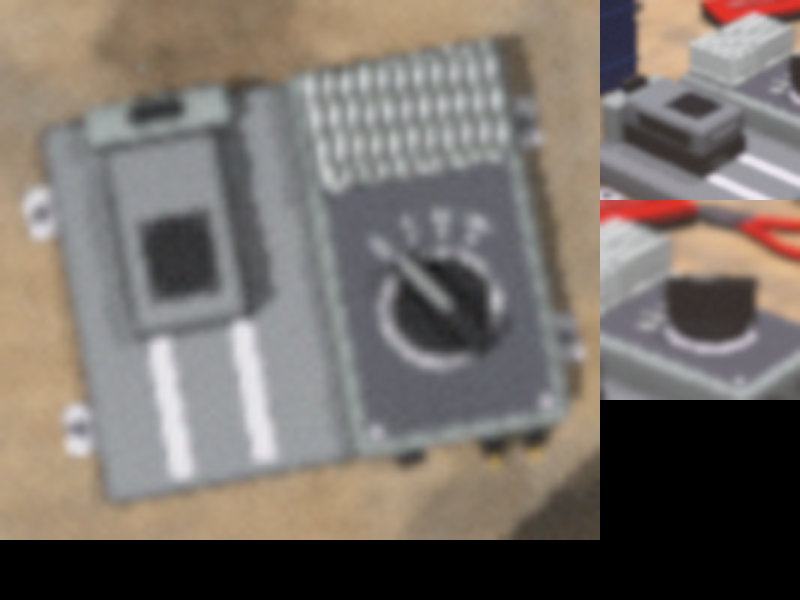

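The pack sits home against the rear block, with its front edge at y ≈ 140 in the crop, and the switch is at rest. The knob ring is centred near (442,307) and the pointer aims up-left. Next I'll locate the knob.

```bash
python3 - <<'E'
from h import *
px=src([(442,307.5)],6,(270,165))
for z in(55,67):
    print(z,least_squares(lambda q:(proj([q[0],q[1],z/1000])-px).ravel(),[.54,-.05]).x)
# prediction of bar ends at z=94 for knob at candidate
for k in((.5372,-.0542),(.540,-.056)):
    q=[k[0],k[1],np.radians(9.3)+.6]
    print(((proj(W(q,[(29,0,94),(-29,0,94),(0,0,94),(0,0,55)]))-(270,165)+.5)*6).round(0).tolist())
E
```

```text
55 [ 0.53739049 -0.05537409]
67 [ 0.53693305 -0.05472573]
[[400.0, 261.0], [489.0, 349.0], [444.0, 305.0], [440.0, 308.0]]
[[404.0, 255.0], [493.0, 343.0], [448.0, 299.0], [444.0, 303.0]]
```

Scaled: 0.215 m / 0.75 = 0.2867, -0.0996 m / 0.75 = -0.1328.

Emit:
advance([
  [[0.2867,-0.1328,0,0,0,0,0.5],[0.2867,-0.1328,0,0,0,0,0.5],[0.2867,-0.1328,0,0,0,0,0.5],[0.2867,-0.1328,0,0,0,0,0.5],[0.2867,-0.1328,0,0,0,0,0.5],[0.2867,-0.1328,0.0533,0,0,0,0.5],[0.2867,-0.1328,0.1067,0,0,0,0.5],[0.2867,-0.1328,0.1067,0,0,0,0.5],[0.2867,-0.1328,0.1067,0,0,0,0.5]],
])

```text
time_s: 12.05
position: [0.5372, -0.0516, 0.1262]
tcp_rot: [[0.721, 0.693, -0.002], [0.693, -0.721, 0.001], [-0.001, -0.002, -1.0]]
force: [0.0, -0.5, 0.8]
opening: 0.499
grasp_force: 0.0
```

```bash
python3 - <<'E'
from rig import bot
import numpy as np
s=bot.read_state();R=s["tcp_rot"];P=s["position"];print(P,np.degrees(np.arctan2(R[1,0],R[0,0])),R.T@(np.array([.5373,-.0548,.071])-P))
E
```

```text
[ 0.53720277 -0.05155018  0.12620966] 43.84102664847325 [-0.00212111  0.00254461  0.05520601]
```

Scaled: 0.055 m / 0.75 = 0.0733, 0.045 m / 0.75 = 0.06.

Emit:
advance([
  [[-0.0027,0.0033,0.02,0,0,0,0.5],[-0.0027,0.0033,0.04,0,0,0,0.5],[-0.0027,0.0033,0.06,0,0,0,0.5],[-0.0027,0.0033,0.0733,0,0,0,0.5],[-0.0027,0.0033,0.0733,0,0,0,0.5],[-0.0027,0.0033,0.0733,0,0,0,0],[-0.0027,0.0033,0.0733,0,0,0,0],[-0.0027,0.0033,0.0733,0,0,0,0],[-0.0027,0.0033,0.0733,0,0,0,0],[-0.0027,0.0033,0.0733,0,0,0,0],[-0.0027,0.0033,0.0733,0,0,0,0]],
])

```text
time_s: 13.15
position: [0.5373, -0.0552, 0.0718]
tcp_rot: [[0.723, 0.691, -0.002], [0.691, -0.723, 0.001], [-0.0, -0.002, -1.0]]
force: [-1.1, 3.0, 4.6]
opening: 0.146
grasp_force: 30.0
```

```bash
python3 - <<'E'
from rig import bot
s=bot.read_state();print(s["moment"],s["force"],s["joint_positions"].round(1))
E
```

```text
[ 0.6096209   0.3183359  -0.02809104] [-1.14704658  2.99413768  4.6190008 ] [-1.780e+01  3.680e+01  1.013e+02  1.000e-01  4.210e+01  2.850e+01]
```

Scaled: 36 degrees / 180 = 0.2.

Emit:
advance([
  [[0,0,0,0,0,0.0333,0],[0,0,0,0,0,0.0667,0],[0,0,0,0,0,0.1,0],[0,0,0,0,0,0.1333,0],[0,0,0,0,0,0.1667,0],[0,0,0,0,0,0.2,0],[0,0,0,0,0,0.2,0]],
])

```text
time_s: 13.85
position: [0.5373, -0.0553, 0.0718]
tcp_rot: [[0.991, 0.134, -0.002], [0.134, -0.991, 0.001], [-0.002, -0.001, -1.0]]
force: [-2.0, 3.9, 5.1]
opening: 0.149
grasp_force: 30.0
```

```bash
python3 - <<'E'
from rig import bot
import numpy as np
s=bot.read_state();R=s["tcp_rot"];print(s["moment"],s["force"],np.degrees(np.arctan2(R[1,0],R[0,0])))
E
```

```text
[0.77876888 0.38833394 0.07235391] [-2.0489186   3.88692843  5.07069171] 7.677382333861167
```

Scaled: 36.5 degrees / 180 = 0.2028.

Emit:
advance([
  [[0,0,0,0,0,0.0333,0],[0,0,0,0,0,0.0667,0],[0,0,0,0,0,0.1,0],[0,0,0,0,0,0.1333,0],[0,0,0,0,0,0.1667,0],[0,0,0,0,0,0.1889,0],[0,0,0,0,0,0.2028,0],[0,0,0,0,0,0.2028,0],[0,0,0,0,0,0.2028,0]],
])

```text
time_s: 14.75
position: [0.5373, -0.0553, 0.0718]
tcp_rot: [[0.877, -0.48, -0.002], [-0.48, -0.877, 0.001], [-0.002, -0.0, -1.0]]
force: [-2.7, 3.2, 5.0]
opening: 0.147
grasp_force: 30.0
```

```bash
python3 - <<'E'
from rig import bot
import numpy as np,cv2
s=bot.read_state();R=s["tcp_rot"];print(s["moment"],s["force"],np.degrees(np.arctan2(R[1,0],R[0,0])))
t=bot.capture("top")["color"][:,:,::-1];c=bot.capture("scene")["color"][:,:,::-1]
o=np.zeros((600,800,3),np.uint8)
o[:480,:]=cv2.resize(c[150:246,270:430],None,fx=5,fy=5,interpolation=cv2.INTER_CUBIC)
o[480:,:192]=cv2.resize(t,(192,120))
cv2.imwrite("pics/crop8.png",o)
E
```

```text
[0.78528133 0.37955503 0.19876883] [-2.7023662   3.17164889  4.99166142] -28.699353407557812
```

View pics/crop8.png

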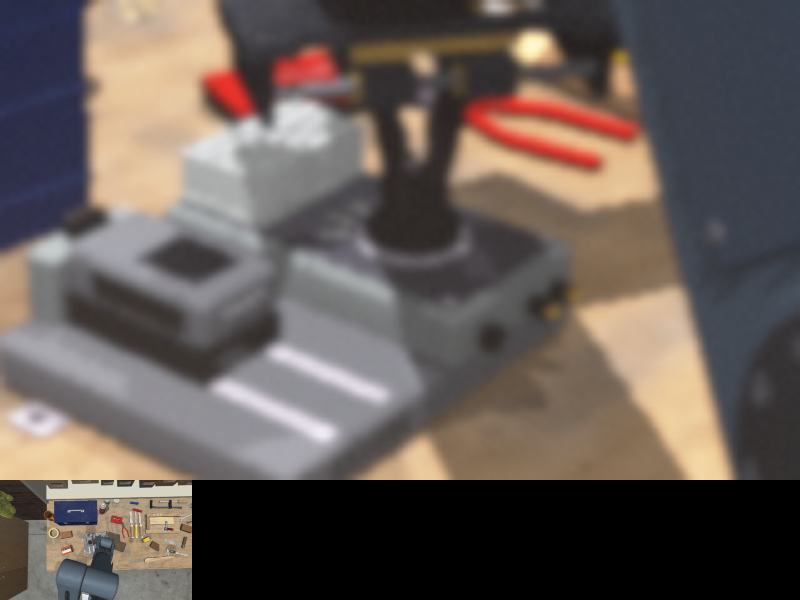

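The fingers still hold the bar. The hand has turned 72.5° (1.27 rad) with no sign of slip, and the 0.2 N·m spring moment matches the third step. The pack is still home, so I'm handing in.

```bash
python3 -c "
from rig import bot
print(bot.hand_in())"
```

```text
the job is handed in; nothing more can be done
None
```

I handed the job in at about 15 s with the pack latched home and released, and the gripper still holding the load switch at the third step (about 1.27 rad, 0.2 N·m spring moment); the hand-in gave no verdict.

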